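# Vent the lathe's oil tank: flip the tab back, unscrew the breather cap to its stop

### The arm

A 6-joint arm with a two-finger parallel gripper is mounted at the origin on the work surface. World frame = base frame: x ahead of the robot, y to its left, z up, the work surface at z = 0. Lengths are in m, angles in rad, forces in N, time in s.
With the tool pointing down it reaches from about 0.425 to 0.95 m from the base axis. Payload 3.5 kg.
Tool frame: the origin (TCP) lies between the finger pads; the fingertips stand 22 mm ahead of it and the grasp point (between the pads) lies 3 mm ahead of it; x points along the fingers, y is the direction in which the jaws open and shut, and the axes are right-handed (so a half turn about x gives the same grasp; the last joint's range is limited). The gripper opens to 85 mm and grips with 20 to 120 N. Pads are 22 mm wide; open, the fingers measure 114 mm over their backs; the gripper's body (76 mm by 85 mm) begins 54 mm behind the grasp point. The pads swing forward as they close: fully open they stand 13 mm farther back than shut.
Start: joints at [-1.405, 0.286, 1.577, -0, 1.279, -0.15], TCP at [0.21, -0.642, 0.253] pointing down, gripper open.
Joint ranges: [-2.77, 2.77], [-0.9, 2.22], [0.21, 2.48], [-1.53, 4.67], [0.24, 2.81], [-2.84, 2.84]. Speed limits (rad/s): [2.79, 2.79, 3.14, 3.14, 3.14, 3.14].

### API

Orientations are given as a unit quaternion [x, y, z, w].
In Python, from cell import observe, get_image, job_done, boxes_of, landmark_of gives the robot as it stands. The module is installed in compiled form; this text tells all that it offers.
- The arm moves only by the shell command python3 -m crank 'ROWS' [FORCE]. ROWS is JSON, one flat list of numbers, 7 for each row, row after row: the turn, a rotation vector about the tool's x, y, z in degrees, then the shift along the tool's x, y, z in cm, then the opening, from -1 (shut) to 1 (fully open), so that 0 is half open. A call has 1 to 8 rows; each row shifts and turns the commanded pose from where the row before left it, along the tool's axes as they then stand; what a row does not reach is not made up. A row lasts 1/8 s, in which the tool goes at most 62.5 mm and 10.7 degrees, less where a joint would pass 70% of its speed; a pose out of reach is approached as far as the arm can. A call is refused whole if a number of a shift passes 6.25 or a number of a turn 10.7, either way. A call with a gripper value outside its range is refused whole. The fingers move at their own pace and stop on an object; FORCE is the grip in N (left out, the last holds). Time passes only in rows, so rows that do not move let the fingers close. It gives the time, the measured TCP pose, the force and the opening at its end, in the units of the state.
- observe(): the state, without advancing time (a new reading comes with each control period).
- get_image(name): name is "scene" or "side" or "wrist"; returns a dict with "pixels" (400x640x3 uint8, blue, green, red), "depth" (400x640 float32, m along the optical axis (not along the pixel's ray), 0 where there is no reading), "mtx" (3x3 intrinsics, pixels), "R" (3x3) and "t" (3): a world point X has camera coordinates R X + t; the wrist camera has in their place "T_tool_cam" (4x4, takes a point from camera to tool coordinates, whose origin is the TCP and whose axes are the tool frame's). Camera axes: x right, y down, z forward; pixel columns grow to the right and rows downward; lengths in m; the calibration is good to about 2 mm. The wrist camera is an equidistant fisheye: a pixel r from the principal point sees the ray r / f radians off the axis. A picture is of the moment at which its call begins: read the wrist's pose just before it.
- job_done(): hands the job in, once; it reports no verdict.
Trained networks look in a picture, given as the dict that the camera call returned (one of the last four; its "shot" number tells which), for a name from the list of things; names that differ only in an ending like _2 or _b are one class to them, and where a whole thing is asked for, a point or a joint stands for the part that bears it (a point fixed in the world has none). Each returns a list of dicts, best first, with "conf" (0 to 1); they miss things now and then, are a little off and sometimes report something else, mostly with a low value. They report only what shows in the picture. A call takes as long as a camera call.
- boxes_of(target, picture): "at" ([x, y, z] in m, in world coordinates, good to about 4 mm: the middle of the surface that is visible of it).
- landmark_of(target, picture): "at" ([x, y, z] in m, in world coordinates, good to about 4 mm: a listed point, or the origin of a listed thing).
The state is a dict: "time": time; "qpos": joint angles; "dq": joint speeds; "effort": joint torques, N m; "ee_pos": TCP position; "ee_rot": TCP orientation; "wrist_force": force on the tool from outside, world axes, zero at the start; "wrist_torque": the same for the moment, N m; "grip_width": finger opening in m.
Only numpy, scipy, OpenCV 4.12 (cv2) and the standard library are available. Lean on these libraries where they do the work, as an engineer would, in place of code of your own. Each camera call takes 0.05 s, during which the arm holds its last target. There are 200 camera calls.

### The job

Open the breather on the lathe's green oil tank: first lift the hinged flip-top tab by its red lip and fold it right back so that it stays open, then unscrew the black three-ribbed cap beneath it, anticlockwise, all the way until you feel it come up against its stop. Stop turning as soon as you feel the stop, do not force the cap against it, and leave the chuck, the wooden box and the bottle where they stand.

Things in the scene. Friction and masses are not known exactly. Their poses are not given: they have to be found in the camera images.
- unit: Green cast oil tank, fixed: foot 200 x 160 x 12 mm, box 180 x 140 mm up to height 55 mm. Origin: on the bench surface under the cap's axis (5 mm off the box's middle); z up; its -x axis points from the cap towards the tab's red lip (roughly to the robot's right), +x to the tab's hinge. A filler neck (radius 40, flange 52 mm) carries the cap. Two hinge posts 14 x 12 mm at x 80, y +-50 mm reach 140 mm height.
- tab_hinge (a point): Middle of the tab's hinge axis, fixed to the tank: 80 mm from the cap's axis along the tank's +x, 136 mm above the bench. The hinge axis is the tank's y axis.
- tab_tongue (a point): Middle of the underside of the tab's red tongue; moves with the tab. The tab is a 6 mm plate, 120 to 200 g, level over the cap when shut, its underside 136 mm above the bench: aluminium, 86 mm wide, from the hinge to 123 mm from it, then the red tongue, 46 mm wide, to 166 mm. Under the tongue is an open space 80 mm high and about 35 mm deep, outside the cap, for a fingertip tilted inward.
- tab_lip (a point): Middle of the free edge of the tab's red lip, which continues the tongue, 46 mm wide, flaring outward and up at 30 degrees; when shut it is 195 mm from the hinge axis (115 mm from the cap's axis), 155 mm above the bench. Moves with the tab.
- tab (a joint): Opening angle of the tab, rad: 0 shut, 2.3 folded right back on its stop. It is held only by its weight and slight friction: below about 1.3 it falls shut when let go, beyond about 2.0 it falls open by itself; between, it may stay.
- cap (a joint): Turn of the cap, rad, growing anticlockwise seen from above (unscrewing); at 0 the yellow-marked rib points along the tank's +x. It starts between 0 and 0.9; the stop is 3.3 to 4.2 rad further on. Turning takes about 0.2 N m; it stays where it is left. It climbs 1.6 mm per rad and stays captive on its neck at the stop.
- neck (a joint): Twist of the filler neck (with the cap on it) in its rubber bush, rad, anticlockwise positive, 0 when nothing turns the cap. A stiff spring, 12 N m per rad: about 0.02 while the cap is turning; it rises when the cap is pushed on against its stop. Over 1 N m (0.08) is forcing it and damages the thread.
- cap_top (a point): Centre of the top of the cap's boss; on the cap's axis, 130 mm above the bench at cap angle 0. The black cap is a disc of radius 48 mm, its upper face 22 mm below this point, with a boss of radius 12 mm and three upright radial ribs 120 degrees apart, 12 mm wide, 20 mm tall, from the boss out to 47 mm from the axis. A fingertip between two ribs can push one round; one rib can also be pinched.
- cap_rib (a point): Point on the top of the yellow-marked rib, 40 mm from the cap's axis, 20 mm above the disc's upper face; turns with the cap. The other two ribs are alike but unmarked.
- chuck: Bystander: steel four-jaw lathe chuck, radius 46 mm, 62 mm high, origin under its centre. Leave it alone.
- box: Bystander: round turned wooden box with a white lid, radius 48 mm, 44 mm high, origin under its centre. Leave it alone.
- bottle: Bystander: yellow bottle with a red cap, radius 32 mm, 120 mm high, origin under its centre. Leave it alone.

How it is judged:
By the outcome, as a careful person would: the job done as asked, in the order asked, and still so for the second after the job is handed in, with the robot touching nothing.
It also fails if it takes over 66 s, if anything falls off the work surface, if the arm or the gripper's body presses on something with over 40 N, if the wrist force passes 120 N, or if a joint passes its speed limit or range.

## Working session

There is one attempt and no reset: what is moved stays moved. The work goes in short steps, Python scripts to look and compute and a shell command to move; the robot and the scene stay as the last step left them, time stands still between calls to the robot, and variables do not carry over. Pictures are saved under pics/ and viewed, about 8 in all and at most 12, crops included, and the job is handed in when it is done.

```bash
mkdir -p pics; cat > h.py <<'E'
import numpy as np, cv2
from scipy.spatial.transform import Rotation as Rn
from cell import observe, get_image, job_done, boxes_of, landmark_of
np.set_printoptions(precision=4, suppress=True)
E
python3 - <<'E'
from h import *
s=observe(); print({k:np.round(v,3) for k,v in s.items()})
ims=[]
for n in ("scene","side"):
    p=get_image(n); cv2.imwrite(f"pics/{n}0.png",p["pixels"])
    print(n, "cam centre", -p["R"].T@p["t"])
    for t in ("unit","tab_hinge","tab_tongue","tab_lip","cap_top","cap_rib","chuck","box","bottle"):
        r=landmark_of(t,p); print(t,[(np.round(d["at"],3),round(d["conf"],2)) for d in r[:2]])
E
```

```text
{'time': np.float64(0.0), 'qpos': array([-1.405,  0.287,  1.578,  0.   ,  1.279, -0.15 ]), 'dq': array([-0.002,  0.   ,  0.   , -0.   ,  0.   ,  0.001]), 'effort': array([ -0.001, -40.598, -29.262,  -0.   ,   0.006,   0.   ]), 'ee_pos': array([ 0.21 , -0.641,  0.252]), 'ee_rot': array([-0.698, -0.112,  0.698, -0.11 ]), 'wrist_force': array([ 1.163, -0.072,  0.415]), 'wrist_torque': array([0.029, 0.011, 0.007]), 'grip_width': np.float64(0.086)}
scene cam centre [1.1369 0.3905 0.6463]
unit [(array([0.51 , 0.095, 0.002]), 0.63)]
tab_hinge [(array([0.54 , 0.169, 0.137]), 0.89)]
tab_tongue [(array([0.488, 0.038, 0.134]), 0.8)]
tab_lip [(array([ 0.476, -0.013,  0.157]), 0.76)]
cap_top [(array([0.512, 0.097, 0.13 ]), 0.66), (array([0.539, 0.169, 0.138]), 0.4)]
cap_rib [(array([0.515, 0.14 , 0.127]), 0.61)]
chuck [(array([ 0.371,  0.229, -0.   ]), 0.97), (array([0.515, 0.138, 0.129]), 0.58)]
box [(array([ 0.584,  0.359, -0.001]), 0.8)]
bottle [(array([0.677, 0.078, 0.004]), 0.71)]
side cam centre [0.4177 0.8981 0.7176]
unit [(array([0.51 , 0.096, 0.   ]), 0.66)]
tab_hinge [(array([0.537, 0.173, 0.133]), 0.86)]
tab_tongue [(array([0.488, 0.034, 0.136]), 0.62), (array([0.676, 0.078, 0.002]), 0.6)]
tab_lip [(array([ 0.473, -0.015,  0.154]), 0.85)]
cap_top [(array([0.512, 0.098, 0.136]), 0.63), (array([ 0.473, -0.015,  0.156]), 0.24)]
cap_rib [(array([0.513, 0.136, 0.135]), 0.62)]
chuck [(array([0.369, 0.236, 0.001]), 0.82)]
box [(array([ 0.579,  0.36 , -0.001]), 0.78)]
bottle [(array([0.679, 0.079, 0.003]), 0.65)]
```

View pics/scene0.png

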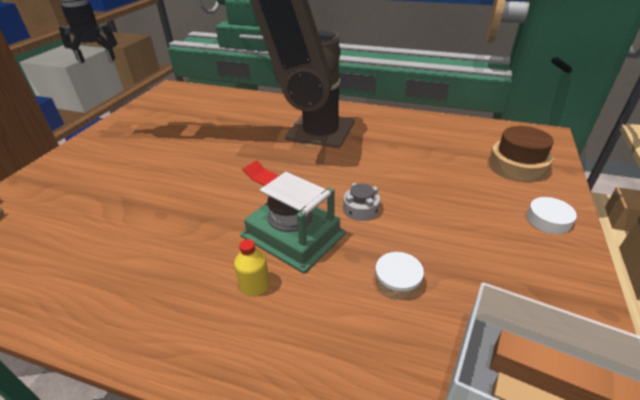

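View pics/side0.png

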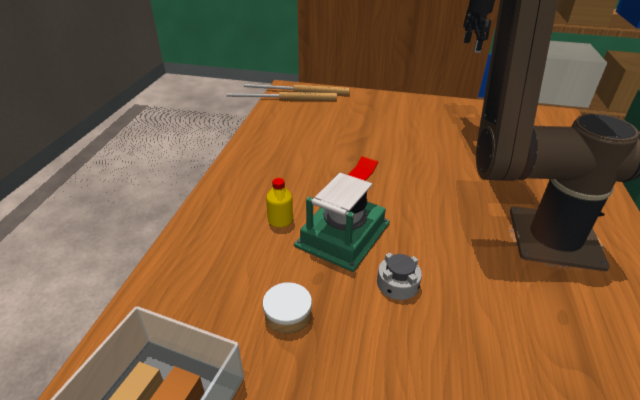

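```bash
cat >> h.py <<'E'
H=np.array([0.5385,0.171,0.136]); C0=np.array([0.5115,0.0965,0.])
az=np.deg2rad(71.0); u=np.array([np.cos(az),np.sin(az),0]); z=np.array([0,0,1.]); v=np.cross(z,u)
def pose(): s=observe(); return np.array(s["ee_pos"]), Rn.from_quat(s["ee_rot"]), s
def orient(al,sgn=1):   # tool x pointing al deg below u, y = sgn*v
    a=np.cos(np.deg2rad(al))*u-np.sin(np.deg2rad(al))*z; y=sgn*v
    return Rn.from_matrix(np.column_stack([a,y,np.cross(a,y)]))
def go(p0,R0,p1,R1=None):
    if R1 is not None:
        rv=(R0.inv()*R1).as_rotvec(degrees=True); print("turn",rv.round(2),"n>=",np.abs(rv).max()/10.6); R0=R1
    d=R0.inv().apply(np.array(p1)-p0)*100; print("shift cm",d.round(2),"n>=",np.linalg.norm(d)/6.2); return d
def rz(ph,r,zz): return H-r*u*1.0*ph+zz*z
E
python3 - <<'E'
from h import *
print(Rn.from_rotvec([0,0,0]).as_matrix()[0,0])
p,R,s=pose(); print(R.as_matrix()); print("hinge from cap+u",C0+.08*u, "lip",C0-.115*u)
go(p,R,[0.42,-0.22,0.30])
for sg in (1,-1): go(p,R,[0.42,-0.22,0.30],orient(30,sg))
E
```

```text
1.0
[[-0.      0.3106 -0.9506]
 [-0.0001 -0.9506 -0.3106]
 [-1.      0.      0.    ]]
hinge from cap+u [0.5375 0.1721 0.    ] lip [ 0.4741 -0.0122  0.    ]
shift cm [ -4.67 -33.54 -33.09] n>= 7.636639719121701
turn [113.13 -32.5  -65.32] n>= 10.672544095946265
shift cm [38.12 -6.16 27.4 ] n>= 7.636639719121701
turn [-47.85  55.52 -27.63] n>= 5.238079780597551
shift cm [ 38.12   6.16 -27.4 ] n>= 7.636639719121701
```

```bash
python3 -m crank '[0,0,0,-0.6,-4.2,-4.15,-1, 0,0,0,-0.6,-4.2,-4.15,-1, 0,0,0,-0.6,-4.2,-4.15,-1, 0,0,0,-0.6,-4.2,-4.15,-1, 0,0,0,-0.6,-4.2,-4.15,-1, 0,0,0,-0.6,-4.2,-4.15,-1, 0,0,0,-0.6,-4.2,-4.15,-1, 0,0,0,-0.6,-4.2,-4.15,-1]'
python3 -m crank '[-8,9.3,-4.6,0,0,0,-1, -8,9.3,-4.6,0,0,0,-1, -8,9.3,-4.6,0,0,0,-1]'
python3 - <<'E'
from h import *
p,R,s=pose(); print(s["time"],p,s["qpos"],R.as_matrix()[:,0],s["grip_width"])
P=H-.162*u-np.array([0,0,.031])   # tip centre under tongue
R1=orient(30,-1); go(p,R,P-0.022*R1.as_matrix()[:,0]-.08*u,R1)
E
```

```text
time: 2.0
ee_pos: [0.4214, -0.2173, 0.3019]
ee_rot: [0.699, 0.111, -0.698, 0.111]
wrist_force: [1.1, -1.0, -0.2]
grip_width: 0.0001
time: 2.38
ee_pos: [0.4213, -0.2184, 0.3023]
ee_rot: [0.779, 0.317, -0.523, 0.137]
wrist_force: [0.1, 0.3, -0.3]
grip_width: 0.0001
2.375 [ 0.4213 -0.2184  0.3023] [-0.9028 -0.2009  2.0319  0.432   1.4538 -0.0856] [ 0.2526  0.3512 -0.9016] 0.00010936382756388914
turn [-27.74  32.47 -16.26] n>= 3.0633365523821947
shift cm [21.9  -1.59  8.86] n>= 3.819442149160372
```

```bash

python3 -m crank '[-6.9,8.1,-4.05,0,0,0,-1, -6.9,8.1,-4.05,0,0,0,-1, -6.9,8.1,-4.05,0,0,0,-1, -6.9,8.1,-4.05,0,0,0,-1]' >/dev/null
python3 - <<'E'
from h import *
p,R,s=pose(); print(s["time"],p,s["qpos"],R.as_matrix()[:,0])
P=H-.162*u-np.array([0,0,.031])
R1=orient(30,-1); go(p,R,P-0.022*R1.as_matrix()[:,0]-.08*u,R1)
E
```

```text
2.875 [ 0.4207 -0.2196  0.3018] [-1.0372  0.0342  1.9741  0.7507  1.8361 -0.7351] [ 0.2939  0.7967 -0.528 ]
turn [-1.84  1.86 -1.09] n>= 0.17567414935213907
shift cm [21.99 -1.58  8.76] n>= 3.8255708488920366
```

```bash

python3 -m crank '[-1.9,1.9,-1.1,0,0,0,-1, 0,0,0,4.4,-0.32,1.75,-1, 0,0,0,4.4,-0.32,1.75,-1, 0,0,0,4.4,-0.32,1.75,-1, 0,0,0,4.4,-0.32,1.75,-1, 0,0,0,4.4,-0.32,1.75,-1, 0,0,0,0,0,0,-1]' >/dev/null
python3 - <<'E'
from h import *
p,R,s=pose(); print(s["time"],p,s["qpos"],R.as_matrix()[:,0],s["wrist_force"])
P=H-.162*u-np.array([0,0,.031])
R1=orient(30,-1); go(p,R,P-0.022*R1.as_matrix()[:,0],R1); print(R1.inv().apply(z))
I=get_image("scene"); J=get_image("side"); W=get_image("wrist")
a=cv2.resize(I["pixels"][100:300,180:420],None,fx=2,fy=2); b=cv2.resize(J["pixels"][90:290,240:440],None,fx=2,fy=2)
cv2.imwrite("pics/c1.png",np.hstack([a[:, :400],b]))
for q in (I,J,W):
  for t in ("tab_tongue","tab_lip","tab_hinge","cap_rib","cap_top"):
    r=landmark_of(t,q); print(t,[(np.round(d["at"],3),round(d["conf"],2)) for d in r[:1]])
E
```

```text
3.75 [ 0.4514 -0.0726  0.113 ] [-0.806   0.2195  2.2077  0.8836  1.455  -0.9357] [ 0.2768  0.8205 -0.5001] [-0.4837  0.0188  0.1678]
turn [-0.42  0.01  0.31] n>= 0.039426291261274886
shift cm [ 6.58  0.3  -4.14] n>= 1.254500678743945
[-0.5    0.    -0.866]
tab_tongue [(array([0.49 , 0.037, 0.133]), 0.95)]
tab_lip [(array([ 0.473, -0.01 ,  0.159]), 0.61)]
tab_hinge [(array([0.536, 0.171, 0.139]), 0.72)]
cap_rib [(array([0.677, 0.075, 0.001]), 0.7)]
cap_top [(array([0.512, 0.095, 0.129]), 0.8)]
tab_tongue [(array([0.492, 0.034, 0.133]), 0.66)]
tab_lip []
tab_hinge [(array([0.534, 0.172, 0.135]), 0.92)]
cap_rib [(array([0.513, 0.136, 0.136]), 0.72)]
cap_top [(array([0.508, 0.096, 0.132]), 0.58)]
tab_tongue [(array([0.49 , 0.03 , 0.138]), 0.86)]
tab_lip [(array([ 0.47 , -0.016,  0.158]), 0.91)]
tab_hinge [(array([0.538, 0.171, 0.14 ]), 0.61)]
cap_rib []
cap_top [(array([ 0.469, -0.018,  0.157]), 0.65)]
```

View pics/c1.png

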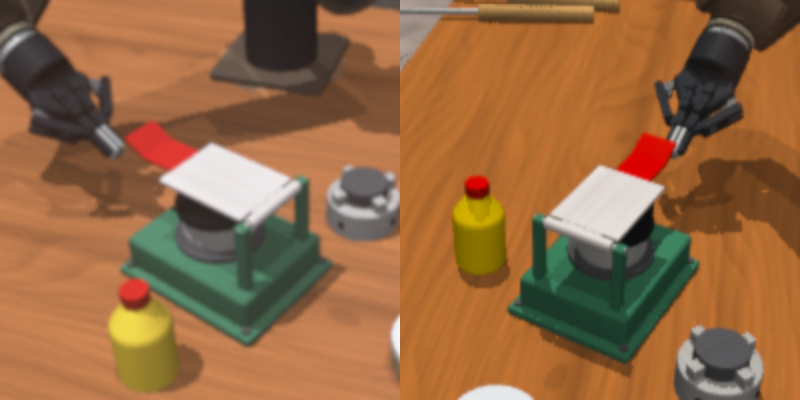

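```bash

python3 -m crank '[0,0,0,2.2,0.1,-1.38,-1, 0,0,0,2.2,0.1,-1.38,-1, 0,0,0,2.2,0.1,-1.38,-1, 0,0,0,0,0,0,-1]'
python3 - <<'E'
from h import *
p,R,s=pose(); print(s["time"],p,s["qpos"],s["wrist_force"])
M=R.as_matrix(); C=p+.022*M[:,0]-.011*M[:,2]; d=C-H; print("C rel hinge u,v,z mm",1e3*np.array([d@u,d@v,d@z]))
th=np.deg2rad(np.arange(0,129,8)); r=np.linspace(.156,.146,len(th))
pts=[H-r_*np.cos(t)*u+r_*np.sin(t)*z for t,r_ in zip(th,r)]
prev=C
for t,q in zip(th,pts): print(np.rad2deg(t).round(), (R.inv().apply(q-prev)*100).round(2)); prev=q
E
```

```text
time: 5.15
ee_pos: [0.4811, -0.0016, 0.1177]
ee_rot: [0.786, 0.561, -0.213, 0.15]
wrist_force: [-0.5, -0.3, 0.6]
grip_width: -0.0002
5.15 [ 0.4811 -0.0016  0.1177] [-0.6443  0.1905  2.2296  0.9954  1.3694 -0.8716] [-0.5444 -0.3352  0.6314]
C rel hinge u,v,z mm [-157.2768   -1.916   -19.8785]
0.0 [-0.89 -0.2  -1.78]
8.0 [-0.9  -0.01 -1.98]
16.0 [-0.61 -0.01 -2.08]
24.0 [-0.32 -0.01 -2.13]
32.0 [-0.02 -0.   -2.15]
40.0 [ 0.28 -0.   -2.12]
48.0 [ 0.57 -0.   -2.05]
56.0 [ 0.85 -0.   -1.94]
64.0 [ 1.1 -0.  -1.8]
72.0 [ 1.34 -0.   -1.62]
80.0 [ 1.55  0.   -1.41]
88.0 [ 1.72  0.   -1.18]
96.0 [ 1.86  0.   -0.92]
104.0 [ 1.96  0.   -0.65]
112.0 [ 2.03  0.   -0.37]
120.0 [ 2.05  0.   -0.09]
128.0 [2.03 0.01 0.2 ]
```

```bash

python3 -m crank '[0,0,0,-0.9,-0.2,-1.8,-1, 0,0,0,-0.9,0,-2,-1, 0,0,0,-0.6,0,-2.1,-1, 0,0,0,-0.3,0,-2.1,-1, 0,0,0,0,0,-2.15,-1, 0,0,0,0.3,0,-2.1,-1]'
python3 - <<'E'
from h import *
p,R,s=pose()
M=R.as_matrix(); C=p+.022*M[:,0]-.011*M[:,2]; d=C-H; print("C rel hinge u,v,z mm",1e3*np.array([d@u,d@v,d@z]), s["wrist_force"],s["qpos"])
I=get_image("scene"); J=get_image("side")
a=cv2.resize(I["pixels"][80:280,180:380],None,fx=2,fy=2); b=cv2.resize(J["pixels"][70:270,240:440],None,fx=2,fy=2)
cv2.imwrite("pics/c2.png",np.hstack([a,b]))
for q in (I,J):
  for t in ("tab_tongue","tab_lip"):
    r=landmark_of(t,q); print(t,[(np.round(d["at"],3),round(d["conf"],2), np.rad2deg(np.arctan2(d["at"][2]-.136,-(np.array(d["at"])-H)@u)).round()) for d in r[:1]])
E
```

```text
time: 5.9
ee_pos: [0.4934, 0.0353, 0.2362]
ee_rot: [0.787, 0.559, -0.213, 0.15]
wrist_force: [0.7, -1.1, -0.8]
grip_width: 0.0003
C rel hinge u,v,z mm [-118.485    -1.6438   98.6043] [ 0.6831 -1.1097 -0.8196] [-0.5607 -0.0533  2.2062  1.0109  1.4558 -0.6081]
tab_tongue [(array([0.498, 0.066, 0.228]), 0.75, np.float64(39.0))]
tab_lip [(array([0.495, 0.042, 0.279]), 0.65, np.float64(46.0))]
tab_tongue [(array([0.501, 0.066, 0.232]), 0.73, np.float64(41.0))]
tab_lip [(array([0.495, 0.042, 0.278]), 0.82, np.float64(46.0))]
```

View pics/c2.png

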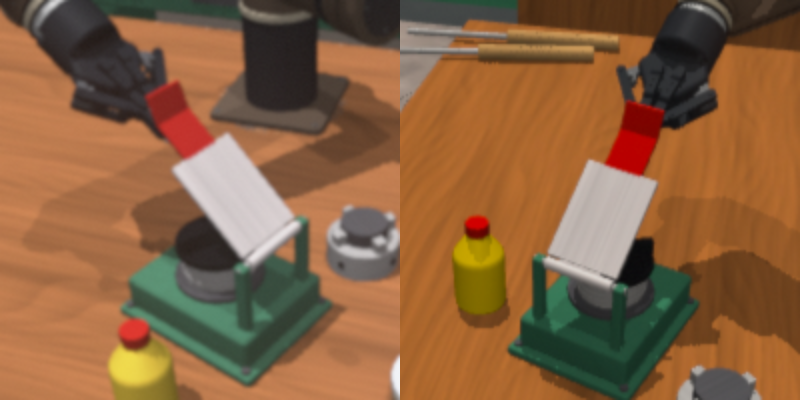

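The tab is up about 40°, carried by the finger under the red lip (left panel around (170,110)). I'll continue along the arc.

```bash

python3 -m crank '[0,0,0,0.55,0,-2.05,-1, 0,0,0,0.85,0,-1.95,-1, 0,0,0,1.1,0,-1.8,-1, 0,0,0,1.35,0,-1.6,-1, 0,0,0,1.55,0,-1.4,-1, 0,0,0,1.7,0,-1.2,-1, 0,0,0,1.85,0,-0.9,-1, 0,0,0,1.95,0,-0.65,-1]' | sed -n 1,4p
python3 - <<'E'
from h import *
p,R,s=pose()
M=R.as_matrix(); C=p+.022*M[:,0]-.011*M[:,2]; d=C-H; print("C rel hinge u,v,z mm",1e3*np.array([d@u,d@v,d@z]), s["qpos"])
for q in (get_image("scene"),get_image("side")):
  for t in ("tab_tongue","tab_lip"):
    r=landmark_of(t,q); print(t,[(np.round(d["at"],3),round(d["conf"],2), np.rad2deg(np.arctan2(d["at"][2]-.136,-(np.array(d["at"])-H)@u)).round()) for d in r[:1]])
E
```

```text
time: 7.2
ee_pos: [0.5434, 0.1802, 0.28]
ee_rot: [0.786, 0.56, -0.213, 0.149]
wrist_force: [0.1, 0.4, 1.0]
C rel hinge u,v,z mm [ 34.7878  -1.6669 142.4265] [-0.2238 -0.0596  2.1218  1.136   1.2458 -0.3854]
tab_tongue [(array([0.551, 0.206, 0.274]), 0.57, np.float64(105.0))]
tab_lip [(array([0.563, 0.234, 0.324]), 0.67, np.float64(110.0))]
tab_tongue [(array([0.553, 0.208, 0.278]), 0.68, np.float64(106.0))]
tab_lip [(array([0.562, 0.238, 0.316]), 0.64, np.float64(112.0))]
```

```bash

python3 -m crank '[0,0,0,2.0,0,-0.35,-1, 0,0,0,2.0,0,-0.1,-1, 0,0,0,1.4,0,0.1,-1, 0,0,0,0,0,0,-1]' | sed -n 1,4p
python3 -m crank '[0,0,0,-3,0,0,-1, 0,0,0,-5,0,0,-1, 0,0,0,0,0,0,-1]' | sed -n 1,4p
python3 - <<'E'
from h import *
I=get_image("scene"); J=get_image("side");W=get_image("wrist")
a=cv2.resize(I["pixels"][80:280,180:380],None,fx=2,fy=2); b=cv2.resize(J["pixels"][70:270,240:440],None,fx=2,fy=2)
cv2.imwrite("pics/c3.png",np.hstack([a,b]))
for q in (I,J,W):
  for t in ("tab_tongue","tab_lip","cap_top","cap_rib"):
    r=landmark_of(t,q); print(t,[(np.round(d["at"],3),round(d["conf"],2), np.rad2deg(np.arctan2(d["at"][2]-.136,-(np.array(d["at"])-H)@u)).round()) for d in r[:2]])
p,R,s=pose(); print(p,s["qpos"],s["time"])
sv=Rn.from_matrix(np.column_stack([-z,-v,np.cross(-z,-v)]))
go(p,R,C0+[0,0,.22],sv)
E
```

```text
time: 8.0
ee_pos: [0.5585, 0.2266, 0.2555]
ee_rot: [0.786, 0.561, -0.213, 0.149]
wrist_force: [0.3, 0.2, -0.4]
time: 8.38
ee_pos: [0.5376, 0.1582, 0.2995]
ee_rot: [0.788, 0.558, -0.211, 0.151]
wrist_force: [-0.1, 0.2, 0.5]
tab_tongue [(array([0.569, 0.263, 0.245]), 0.71, np.float64(132.0))]
tab_lip [(array([0.588, 0.309, 0.274]), 0.88, np.float64(137.0))]
cap_top [(array([0.507, 0.098, 0.13 ]), 0.94, np.float64(-4.0))]
cap_rib [(array([0.517, 0.14 , 0.125]), 0.9, np.float64(-17.0))]
tab_tongue [(array([0.573, 0.262, 0.244]), 0.68, np.float64(132.0))]
tab_lip [(array([0.586, 0.304, 0.268]), 0.58, np.float64(137.0))]
cap_top [(array([0.512, 0.094, 0.135]), 0.78, np.float64(-1.0))]
cap_rib [(array([0.518, 0.135, 0.131]), 0.66, np.float64(-7.0))]
tab_tongue [(array([0.573, 0.258, 0.243]), 0.86, np.float64(131.0))]
tab_lip [(array([0.584, 0.302, 0.272]), 0.57, np.float64(136.0))]
cap_top []
cap_rib []
[0.5364 0.1605 0.2969] [-0.2683 -0.0971  2.1229  1.111   1.2975 -0.3704] 9.125
turn [ -0.16 -59.84   0.09] n>= 5.644979475931242
shift cm [ 7.69 -0.27  6.87] n>= 1.663950073614109
```

View pics/c3.png

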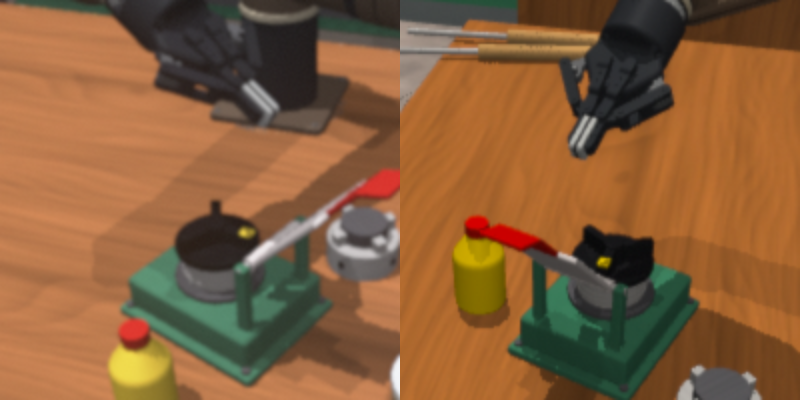

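```bash

python3 -m crank '[0,0,0,-3,0,1.75,-1, 0,0,0,-3,0,1.75,-1, 0,-10,0,0,0,0,-1, 0,-10,0,0,0,0,-1, 0,-10,0,0,0,0,-1, 0,-10,0,0,0,0,-1, 0,-10,0,0,0,0,-1, 0,-10,0,0,0,0,-1]' | sed -n 1,4p
python3 -m crank '[0,0,0,0,0,0,-1]' >/dev/null
python3 - <<'E'
from h import *
p,R,s=pose(); W=get_image("wrist"); I=get_image("scene"); J=get_image("side")
cv2.imwrite("pics/w1.png",W["pixels"])
for q in (I,J,W):
  for t in ("cap_top","cap_rib","unit"):
    r=landmark_of(t,q); print(t,[(np.round(d["at"],4),round(d["conf"],2)) for d in r[:1]])
print(p,s["qpos"],s["time"]); print(R.as_matrix()); print(W["mtx"],W["T_tool_cam"])
E
```

```text
time: 10.12
ee_pos: [0.514, 0.0948, 0.2979]
ee_rot: [-0.574, -0.408, 0.578, -0.411]
wrist_force: [-0.4, -0.0, -0.5]
cap_top [(array([0.5091, 0.0967, 0.1264]), 0.88)]
cap_rib [(array([0.5185, 0.1406, 0.1299]), 0.78)]
unit [(array([ 0.5133,  0.098 , -0.004 ]), 0.76)]
cap_top [(array([0.512 , 0.0988, 0.1336]), 0.91)]
cap_rib [(array([0.5153, 0.1366, 0.1345]), 0.61)]
unit [(array([0.5104, 0.0979, 0.0019]), 0.95)]
cap_top [(array([0.5112, 0.0953, 0.1284]), 0.97)]
cap_rib [(array([0.5165, 0.1362, 0.1274]), 0.57)]
unit [(array([ 0.5138,  0.0986, -0.001 ]), 0.59)]
[0.5141 0.0965 0.2971] [-0.0082 -0.0834  1.8966 -0.0006  1.3314  0.3218] 10.25
[[-0.0029  0.9461 -0.3239]
 [-0.0005 -0.3239 -0.9461]
 [-1.     -0.0026  0.0014]]
[[309.7069   0.     323.6499]
 [  0.     309.7069 195.2892]
 [  0.       0.       1.    ]] [[ 0.0008 -0.2656  0.9641 -0.1198]
 [ 1.      0.0004 -0.0007  0.0004]
 [-0.0002  0.9641  0.2656 -0.0666]
 [ 0.      0.      0.      1.    ]]
```

View pics/w1.png

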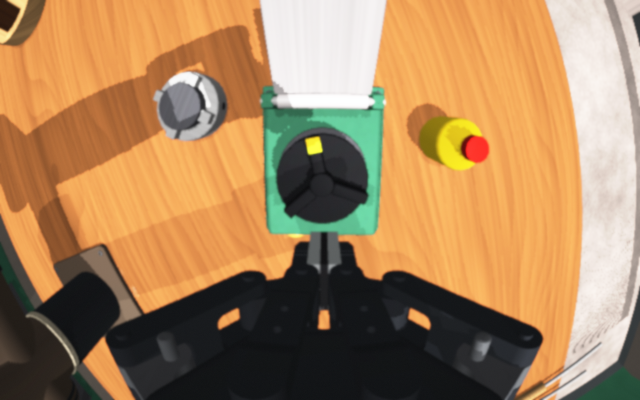

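The tab lies on its stop (132°). In the wrist picture the yellow rib is at (314,146) and the cap centre at (321,184), with the other ribs at lower left and right. So the cap starts at about 0.17 rad. I'll enter the gap between the yellow and the lower-left rib.

```bash
cat >> h.py <<'E'
CC=np.array([0.5115,0.097,0.])
def cyl(p): d=p-CC; return np.hypot(d[0],d[1])*1e3, np.rad2deg(np.arctan2(d@v,d@u))%360, p[2]*1e3
def tgt(rho,psi,zt): t=np.deg2rad(psi); return CC+rho*(np.cos(t)*u+np.sin(t)*v)+zt*z
E
python3 - <<'E'
from h import *
p,R,s=pose(); go(p,R,tgt(.038,70,.155)); go(p,R,tgt(.038,70,.138))
R1=Rn.from_matrix(np.column_stack([-z,-v,np.cross(-z,-v)])); print((R.inv()*R1).as_rotvec(degrees=True))
E
```

```text
shift cm [14.19 -3.83 -1.49] n>= 2.3833521122589025
shift cm [15.89 -3.82 -1.49] n>= 2.647743403694033
[-0.1332  0.1514  0.1461]
```

```bash

python3 -m crank '[0,0,0,0,-3.8,-1.5,-1, 0,0,0,5,0,0,-1, 0,0,0,5,0,0,-1, 0,0,0,4.2,0,0,-1, 0,0,0,0,0,0,-1]' | sed -n 1,4p
python3 -m crank '[0,0,0,1,0,0,-1, 0,0,0,0.7,0,0,-1, 0,0,0,0,0,0,-1]' | sed -n 1,4p
python3 - <<'E'
from h import *
p,R,s=pose(); W=get_image("wrist"); print(cyl(p),s["wrist_force"],s["wrist_torque"],s["time"])
J=get_image("side")
a=cv2.resize(W["pixels"][60:260,220:420],None,fx=2,fy=2); b=cv2.resize(J["pixels"][120:270,270:420],(400,400))
cv2.imwrite("pics/c4.png",np.hstack([a,b]))
E
```

```text
time: 11.48
ee_pos: [0.4795, 0.121, 0.1513]
ee_rot: [-0.572, -0.412, 0.58, -0.408]
wrist_force: [0.2, -0.9, -0.1]
time: 11.85
ee_pos: [0.4825, 0.1211, 0.1384]
ee_rot: [-0.575, -0.41, 0.577, -0.41]
wrist_force: [-0.5, -0.3, -0.2]
(np.float64(37.686421497123305), np.float64(69.19272073972786), np.float64(138.44876147574294)) [-0.4756 -0.2842 -0.2003] [-0.0106  0.0043 -0.0441] 11.85
```

View pics/c4.png

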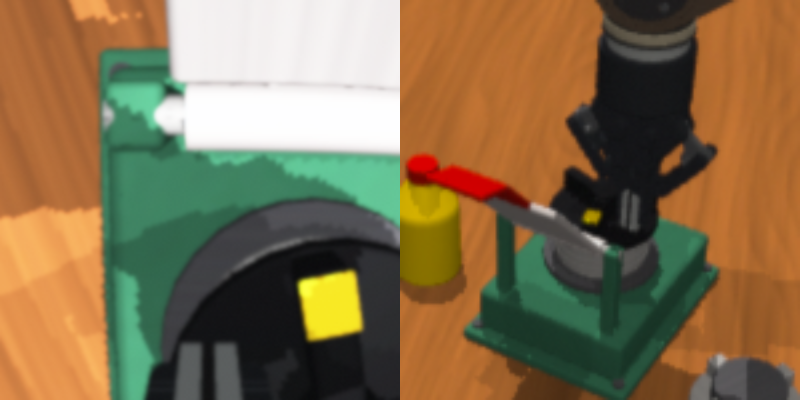

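```bash

python3 - <<'E'
from h import *
for a in range(70,350,10):
    t,w=np.deg2rad([a,a+10]); print(a+10, (-3.8*(np.sin(w)-np.sin(t))).round(2), (-3.8*(np.cos(w)-np.cos(t))).round(2))
E
cat > st.py <<'E'
from h import *
import sys
p,R,s=pose(); F=np.array(s["wrist_force"]); r,ps,zz=cyl(p); d=p-CC
tz=d[0]*F[1]-d[1]*F[0]+s["wrist_torque"][2]*0
print(f't {s["time"]:.2f} rho {r:.1f} psi {ps:.1f} z {zz:.1f} F {F.round(1)} |Fxy| {np.hypot(F[0],F[1]):.1f} M~{tz:.2f} Tz {s["wrist_torque"][2]:.2f}')
if len(sys.argv)>1 and (abs(tz)>float(sys.argv[1])): sys.exit(1)
E
```

```text
80 -0.17 0.64
90 -0.06 0.66
100 0.06 0.66
110 0.17 0.64
120 0.28 0.6
130 0.38 0.54
140 0.47 0.47
150 0.54 0.38
160 0.6 0.28
170 0.64 0.17
180 0.66 0.06
190 0.66 -0.06
200 0.64 -0.17
210 0.6 -0.28
220 0.54 -0.38
230 0.47 -0.47
240 0.38 -0.54
250 0.28 -0.6
260 0.17 -0.64
270 0.06 -0.66
280 -0.06 -0.66
290 -0.17 -0.64
300 -0.28 -0.6
310 -0.38 -0.54
320 -0.47 -0.47
330 -0.54 -0.38
340 -0.6 -0.28
350 -0.64 -0.17
```

```bash

python3 -m crank '[0,0,0,0,-0.17,0.64,-1, 0,0,0,0,-0.06,0.66,-1]' >/dev/null; python3 st.py
python3 -m crank '[0,0,0,0,0.06,0.66,-1, 0,0,0,-0.03,0.17,0.64,-1]' >/dev/null; python3 st.py 0.6 &&
python3 -m crank '[0,0,0,-0.03,0.28,0.6,-1, 0,0,0,-0.03,0.38,0.54,-1]' >/dev/null; python3 st.py 0.6 &&
python3 -m crank '[0,0,0,-0.03,0.47,0.47,-1, 0,0,0,-0.03,0.54,0.38,-1]' >/dev/null; python3 st.py 0.6
python3 - <<'E'
from h import *
for n in ("scene","side","wrist"):
  q=get_image(n)
  for t in ("cap_top","cap_rib"):
    for d in landmark_of(t,q)[:1]: print(n,t,np.round(d["at"],4),round(d["conf"],2),cyl(np.array(d["at"])))
E
```

```text
t 12.20 rho 37.9 psi 90.1 z 138.2 F [ 0.1  0.2 -0.6] |Fxy| 0.2 M~-0.01 Tz -0.01
t 12.45 rho 37.8 psi 108.2 z 138.3 F [ 0.3 10.  -1.2] |Fxy| 10.0 M~-0.38 Tz 0.10
t 12.70 rho 37.7 psi 127.0 z 138.9 F [-1.3  8.1  1.2] |Fxy| 8.2 M~-0.31 Tz 0.04
t 12.95 rho 38.1 psi 146.7 z 139.0 F [-4.4  6.7  1.1] |Fxy| 8.0 M~-0.30 Tz 0.04
scene cap_top [0.5107 0.0967 0.1296] 0.87 (np.float64(0.8544003745316736), np.float64(129.5560452195861), np.float64(129.6))
scene cap_rib [0.4838 0.1311 0.1308] 0.89 (np.float64(43.93290338686935), np.float64(58.08753275403555), np.float64(130.8))
side cap_top [0.5078 0.0975 0.1358] 0.61 (np.float64(3.7336309405188204), np.float64(101.30394827798328), np.float64(135.8))
side cap_rib [0.4826 0.1296 0.1355] 0.76 (np.float64(43.56569751536177), np.float64(60.557086759643425), np.float64(135.5))
wrist cap_top [0.5117 0.0949 0.1335] 0.57 (np.float64(2.1095023109729114), np.float64(204.4403320310079), np.float64(133.5))
wrist cap_rib [0.487  0.1302 0.1318] 0.63 (np.float64(41.261240892634326), np.float64(55.42553793079899), np.float64(131.8))
```

```bash
sed -i 's/\*0$//' st.py
python3 -m crank '[0,0,0,-0.03,0.6,0.28,-1, 0,0,0,-0.03,0.64,0.17,-1]' >/dev/null; python3 st.py 0.5 &&
python3 -m crank '[0,0,0,-0.03,0.66,0.06,-1, 0,0,0,-0.03,0.66,-0.06,-1]' >/dev/null; python3 st.py 0.5 &&
python3 -m crank '[0,0,0,-0.03,0.64,-0.17,-1, 0,0,0,-0.03,0.6,-0.28,-1]' >/dev/null; python3 st.py 0.5 &&
python3 -m crank '[0,0,0,-0.03,0.54,-0.38,-1, 0,0,0,-0.03,0.47,-0.47,-1]' >/dev/null; python3 st.py 0.5 &&
python3 -m crank '[0,0,0,-0.03,0.38,-0.54,-1, 0,0,0,-0.03,0.28,-0.6,-1]' >/dev/null; python3 st.py 0.5 
python3 - <<'E'
from h import *
for n in ("scene","side","wrist"):
  q=get_image(n)
  for t in ("cap_top","cap_rib"):
    for d in landmark_of(t,q)[:1]: print(n,t,np.round(d["at"],4),round(d["conf"],2),cyl(np.array(d["at"])))
for a in np.arange(250,346,4):
    t,w=np.deg2rad([a,a+4]); print(a+4, (-3.8*(np.sin(w)-np.sin(t))).round(2), (-3.8*(np.cos(w)-np.cos(t))).round(2),end='; ')
E
```

```text
t 13.65 rho 38.1 psi 164.6 z 138.7 F [-6.9  5.1  2. ] |Fxy| 8.6 M~-0.25 Tz 0.08
t 13.90 rho 37.8 psi 184.1 z 138.6 F [-8.2  3.3  0.8] |Fxy| 8.8 M~-0.33 Tz -0.00
t 14.15 rho 37.3 psi 204.4 z 138.9 F [-7.9 -0.7  0.2] |Fxy| 8.0 M~-0.28 Tz 0.02
t 14.40 rho 36.6 psi 224.0 z 139.1 F [-6.5 -3.1 -1.9] |Fxy| 7.2 M~-0.24 Tz 0.02
t 14.65 rho 36.4 psi 244.3 z 139.8 F [-8.2 -6.   0. ] |Fxy| 10.2 M~-0.26 Tz 0.11
scene cap_top [0.5103 0.094  0.1336] 0.95 (np.float64(3.2310988842806974), np.float64(177.19859051364855), np.float64(133.6))
scene cap_rib [0.4835 0.0692 0.1316] 0.92 (np.float64(39.45681183268611), np.float64(153.79463966250518), np.float64(131.6))
side cap_top [0.5091 0.0976 0.1411] 0.84 (np.float64(2.473863375370556), np.float64(94.96375653207322), np.float64(141.1))
side cap_rib [0.4823 0.0655 0.1395] 0.81 (np.float64(42.95218271520083), np.float64(156.1699716537063), np.float64(139.5))
wrist cap_top [0.5112 0.0979 0.1346] 0.63 (np.float64(0.9486832980505014), np.float64(37.43494882292016), np.float64(134.6))
254 0.08 -0.25; 258 0.06 -0.26; 262 0.05 -0.26; 266 0.03 -0.26; 270 0.01 -0.27; 274 -0.01 -0.27; 278 -0.03 -0.26; 282 -0.05 -0.26; 286 -0.06 -0.26; 290 -0.08 -0.25; 294 -0.1 -0.25; 298 -0.12 -0.24; 302 -0.13 -0.23; 306 -0.15 -0.22; 310 -0.16 -0.21; 314 -0.18 -0.2; 318 -0.19 -0.18; 322 -0.2 -0.17; 326 -0.21 -0.16; 330 -0.22 -0.14; 334 -0.23 -0.12; 338 -0.24 -0.11; 342 -0.25 -0.09; 346 -0.25 -0.07;
```

```bash
python3 -m crank '[0,0,0,-0.01,0.08,-0.25,-1, 0,0,0,-0.01,0.06,-0.26,-1, 0,0,0,-0.01,0.05,-0.26,-1]' >/dev/null; python3 st.py 0.5 &&
python3 -m crank '[0,0,0,-0.01,0.03,-0.26,-1, 0,0,0,-0.01,0.01,-0.27,-1, 0,0,0,-0.01,-0.01,-0.27,-1]' >/dev/null; python3 st.py 0.5 &&
python3 -m crank '[0,0,0,-0.01,-0.03,-0.26,-1]' >/dev/null; python3 st.py 0.5
```

```text
t 15.47 rho 36.9 psi 257.2 z 141.0 F [-4.3 -5.9  1.6] |Fxy| 7.3 M~-0.14 Tz 0.13
t 15.85 rho 37.4 psi 269.8 z 141.9 F [-2.7 -6.8 -0.6] |Fxy| 7.3 M~-0.20 Tz 0.08
t 15.97 rho 37.5 psi 273.6 z 142.1 F [-3.  -8.   0.6] |Fxy| 8.6 M~-0.19 Tz 0.13
```

```bash
python3 -m crank '[0,0,0,0,-0.02,-0.13,-1]' >/dev/null; python3 st.py 0.42 &&
python3 -m crank '[0,0,0,0,-0.02,-0.13,-1]' >/dev/null && python3 st.py 0.42 &&
python3 -m crank '[0,0,0,0,-0.03,-0.13,-1]' >/dev/null && python3 st.py 0.42 &&
python3 -m crank '[0,0,0,0,-0.03,-0.13,-1]' >/dev/null && python3 st.py 0.42 &&
python3 -m crank '[0,0,0,0,-0.03,-0.13,-1]' >/dev/null && python3 st.py 0.42 &&
python3 -m crank '[0,0,0,0,-0.04,-0.12,-1]' >/dev/null && python3 st.py 0.42 &&
python3 -m crank '[0,0,0,0,-0.04,-0.12,-1]' >/dev/null && python3 st.py 0.42 &&
python3 -m crank '[0,0,0,0,-0.05,-0.12,-1]' >/dev/null && python3 st.py 0.42 &&
python3 -m crank '[0,0,0,0,-0.05,-0.12,-1]' >/dev/null && python3 st.py 0.42 &&
python3 -m crank '[0,0,0,0,-0.06,-0.12,-1]' >/dev/null && python3 st.py 0.42 &&
python3 -m crank '[0,0,0,0,-0.06,-0.12,-1]' >/dev/null && python3 st.py 0.42 &&
python3 -m crank '[0,0,0,0,-0.06,-0.12,-1]' >/dev/null && python3 st.py 0.42 &&
python3 -m crank '[0,0,0,0,-0.07,-0.11,-1]' >/dev/null && python3 st.py 0.42 &&
python3 -m crank '[0,0,0,0,-0.07,-0.11,-1]' >/dev/null && python3 st.py 0.42 &&
python3 -m crank '[0,0,0,0,-0.07,-0.11,-1]' >/dev/null && python3 st.py 0.42 &&
python3 -m crank '[0,0,0,0,-0.08,-0.11,-1]' >/dev/null && python3 st.py 0.42
```

```text
t 16.10 rho 37.6 psi 275.6 z 142.2 F [-1.9 -7.3 -0.1] |Fxy| 7.6 M~-0.11 Tz 0.18
t 16.23 rho 37.8 psi 277.5 z 142.3 F [-2.2 -8.7 -0.3] |Fxy| 8.9 M~-0.24 Tz 0.10
t 16.35 rho 37.8 psi 279.5 z 142.4 F [-2.  -8.2  0.7] |Fxy| 8.5 M~-0.18 Tz 0.14
t 16.48 rho 38.0 psi 281.6 z 142.5 F [-0.7 -7.6  0.3] |Fxy| 7.7 M~-0.21 Tz 0.08
t 16.60 rho 38.1 psi 283.7 z 142.6 F [-2.5 -8.3 -0. ] |Fxy| 8.6 M~-0.24 Tz 0.09
t 16.73 rho 38.2 psi 285.6 z 142.7 F [ 0.1 -7.7  0.5] |Fxy| 7.7 M~-0.17 Tz 0.13
t 16.85 rho 38.3 psi 287.6 z 142.8 F [ 0.2 -6.5 -0. ] |Fxy| 6.5 M~-0.16 Tz 0.09
t 16.98 rho 38.4 psi 289.5 z 142.9 F [ 1.  -7.4  0.5] |Fxy| 7.5 M~-0.14 Tz 0.14
t 17.10 rho 38.4 psi 291.5 z 142.9 F [-0.6 -6.3  0.9] |Fxy| 6.3 M~-0.17 Tz 0.07
t 17.23 rho 38.5 psi 293.5 z 143.0 F [ 0.1 -7.7  0. ] |Fxy| 7.7 M~-0.22 Tz 0.07
t 17.35 rho 38.6 psi 295.6 z 143.1 F [ 0.6 -7.4  0.9] |Fxy| 7.4 M~-0.18 Tz 0.11
t 17.48 rho 38.7 psi 297.6 z 143.2 F [ 1.1 -7.3  0.9] |Fxy| 7.4 M~-0.25 Tz 0.03
t 17.60 rho 38.8 psi 299.5 z 143.3 F [ 1.  -8.3  0.3] |Fxy| 8.3 M~-0.29 Tz 0.03
t 17.73 rho 38.8 psi 301.5 z 143.3 F [ 0.9 -7.4  1.1] |Fxy| 7.4 M~-0.22 Tz 0.06
t 17.85 rho 38.9 psi 303.4 z 143.4 F [ 1.6 -6.6  0.5] |Fxy| 6.8 M~-0.24 Tz 0.02
t 17.98 rho 39.0 psi 305.5 z 143.4 F [ 1.2 -6.3  0.2] |Fxy| 6.4 M~-0.18 Tz 0.07
```

```bash
python3 -m crank '[0,0,0,0,-0.09,-0.1,-1]' >/dev/null; python3 st.py 0.42 &&
python3 -m crank '[0,0,0,0,-0.09,-0.1,-1]' >/dev/null && python3 st.py 0.42 &&
python3 -m crank '[0,0,0,0,-0.09,-0.09,-1]' >/dev/null && python3 st.py 0.42 &&
python3 -m crank '[0,0,0,0,-0.1,-0.09,-1]' >/dev/null && python3 st.py 0.42 &&
python3 -m crank '[0,0,0,0,-0.1,-0.09,-1]' >/dev/null && python3 st.py 0.42 &&
python3 -m crank '[0,0,0,0,-0.1,-0.08,-1]' >/dev/null && python3 st.py 0.42 &&
python3 -m crank '[0,0,0,0,-0.1,-0.08,-1]' >/dev/null && python3 st.py 0.42 &&
python3 -m crank '[0,0,0,0,-0.11,-0.07,-1]' >/dev/null && python3 st.py 0.42 &&
python3 -m crank '[0,0,0,0,-0.11,-0.07,-1]' >/dev/null && python3 st.py 0.42 &&
python3 -m crank '[0,0,0,0,-0.11,-0.06,-1]' >/dev/null && python3 st.py 0.42 &&
python3 -m crank '[0,0,0,0,-0.11,-0.06,-1]' >/dev/null && python3 st.py 0.42 &&
python3 -m crank '[0,0,0,0,-0.12,-0.05,-1]' >/dev/null && python3 st.py 0.42 &&
python3 -m crank '[0,0,0,0,-0.12,-0.05,-1]' >/dev/null && python3 st.py 0.42 &&
python3 -m crank '[0,0,0,0,-0.12,-0.04,-1]' >/dev/null && python3 st.py 0.42 &&
python3 -m crank '[0,0,0,0,-0.12,-0.04,-1]' >/dev/null && python3 st.py 0.42 &&
python3 -m crank '[0,0,0,0,-0.12,-0.03,-1]' >/dev/null && python3 st.py 0.42 &&
python3 -m crank '[0,0,0,0,-0.12,-0.03,-1]' >/dev/null && python3 st.py 0.42 &&
python3 -m crank '[0,0,0,0,-0.12,-0.03,-1]' >/dev/null && python3 st.py 0.42
```

```text
t 18.10 rho 39.0 psi 307.4 z 143.5 F [ 0.8 -6.9  0.8] |Fxy| 7.0 M~-0.19 Tz 0.08
t 18.23 rho 39.0 psi 309.4 z 143.5 F [ 2.4 -5.8  0.4] |Fxy| 6.3 M~-0.19 Tz 0.06
t 18.35 rho 39.0 psi 311.3 z 143.6 F [ 2.2 -5.8  1.6] |Fxy| 6.2 M~-0.16 Tz 0.09
t 18.48 rho 38.9 psi 313.2 z 143.6 F [ 2.5 -6.1  1.5] |Fxy| 6.6 M~-0.27 Tz -0.01
t 18.60 rho 39.0 psi 315.2 z 143.7 F [ 2.  -5.9  0. ] |Fxy| 6.2 M~-0.19 Tz 0.05
t 18.73 rho 38.9 psi 317.1 z 143.7 F [ 1.7 -6.3  0.8] |Fxy| 6.5 M~-0.25 Tz -0.01
t 18.85 rho 38.9 psi 319.0 z 143.8 F [ 2.5 -5.6  0.4] |Fxy| 6.1 M~-0.18 Tz 0.05
t 18.98 rho 38.9 psi 320.9 z 143.8 F [ 2.7 -4.   0.5] |Fxy| 4.8 M~-0.14 Tz 0.05
t 19.10 rho 38.8 psi 322.8 z 143.8 F [ 2.1 -4.6  0.6] |Fxy| 5.1 M~-0.19 Tz 0.01
t 19.23 rho 38.7 psi 324.6 z 143.9 F [ 3.4 -4.8  1.1] |Fxy| 5.9 M~-0.16 Tz 0.07
t 19.35 rho 38.7 psi 326.4 z 143.9 F [ 3.6 -4.8  0.4] |Fxy| 6.0 M~-0.22 Tz 0.01
t 19.48 rho 38.5 psi 328.3 z 144.0 F [ 3.6 -5.9  0.3] |Fxy| 6.9 M~-0.21 Tz 0.05
t 19.60 rho 38.4 psi 330.0 z 144.0 F [ 3.4 -5.6  0.3] |Fxy| 6.5 M~-0.20 Tz 0.05
t 19.73 rho 38.2 psi 331.6 z 144.1 F [ 4.2 -5.4  0.2] |Fxy| 6.9 M~-0.22 Tz 0.04
t 19.85 rho 38.1 psi 332.4 z 144.2 F [ 6.5 -7.6 -1.4] |Fxy| 10.0 M~-0.29 Tz 0.09
t 19.98 rho 37.9 psi 333.1 z 144.3 F [ 8.2 -8.6 -1.9] |Fxy| 11.8 M~-0.26 Tz 0.19
t 20.10 rho 37.8 psi 333.8 z 144.4 F [  9.5 -10.8  -3.3] |Fxy| 14.4 M~-0.41 Tz 0.14
t 20.23 rho 37.7 psi 334.5 z 144.5 F [ 11.3 -12.1  -4. ] |Fxy| 16.5 M~-0.44 Tz 0.18
```

The stop is felt: per step the finger now advances only about a third as far, and the force has risen from about 6 N to 16 N. I'll back off, withdraw and check.

```bash
python3 -m crank '[0,0,0,0,0.5,0.12,-1, 0,0,0,0,0,0,-1]' >/dev/null; python3 st.py
python3 -m crank '[0,0,0,-3,0,0,-1, 0,0,0,-5,0,0,-1, 0,0,0,-5,0,3,-1, 0,0,0,-2,0,5,-1, 0,0,0,0,0,5,-1, 0,0,0,0,0,5,-1, 0,0,0,0,0,0,-1, 0,0,0,0,0,0,-1]' | sed -n 1,4p
python3 - <<'E'
from h import *
ims=[]
p,R,s=pose()
for n in ("scene","side","wrist"):
  q=get_image(n); ims.append(q["pixels"])
  for t in ("cap_top","cap_rib","tab_lip","chuck","box","bottle"):
    for d in landmark_of(t,q)[:1]: print(n,t,np.round(d["at"],3),round(d["conf"],2),np.round(cyl(np.array(d["at"])),1))
a=cv2.resize(ims[0][100:300,180:420],(480,400)); b=cv2.resize(ims[2],None,fx=.5,fy=.5); b=cv2.resize(ims[1][130:290,240:360],(300,400))
cv2.imwrite("pics/c5.png",np.hstack([a,b]))
E
```

```text
t 20.48 rho 38.5 psi 331.8 z 143.9 F [ 4.2 -5.   1.4] |Fxy| 6.6 M~-0.15 Tz 0.10
time: 21.48
ee_pos: [0.4791, -0.0446, 0.2934]
ee_rot: [-0.575, -0.41, 0.577, -0.41]
wrist_force: [-0.3, 0.5, 0.4]
scene cap_top [0.511 0.096 0.137] 0.79 [  0.6 189.5 137.2]
scene cap_rib [0.535 0.072 0.134] 0.81 [ 34.4 242.6 133.9]
scene tab_lip [0.589 0.312 0.271] 0.82 [228.9 359.3 271.2]
scene chuck [0.371 0.229 0.003] 0.65 [193.1  65.8   3.4]
scene box [ 0.58   0.36  -0.002] 0.67 [271.5   4.3  -1.9]
scene bottle [0.675 0.076 0.002] 0.8 [164.5 281.7   2.1]
side cap_top [0.509 0.095 0.138] 0.7 [  3.2 150.2 138.5]
side cap_rib [0.533 0.066 0.143] 0.58 [ 37.3 233.4 142.9]
side tab_lip [0.587 0.305 0.269] 0.83 [221.3 359.1 268.9]
side chuck [0.37  0.236 0.001] 0.75 [197.7  64.5   1.4]
side box [ 0.579  0.362 -0.003] 0.89 [273.4   4.8  -3. ]
side bottle [ 0.68  0.08 -0.  ] 0.56 [168.9 283.3  -0.2]
wrist cap_top [0.51  0.099 0.137] 0.89 [  2.5  45.6 137.3]
wrist cap_rib [0.534 0.069 0.136] 0.91 [ 35.7 237.9 135.5]
wrist chuck [0.371 0.233 0.   ] 0.55 [195.5  64.9   0.5]
wrist bottle [ 0.68   0.079 -0.001] 0.87 [169.6 282.8  -0.9]
```

View pics/c5.png

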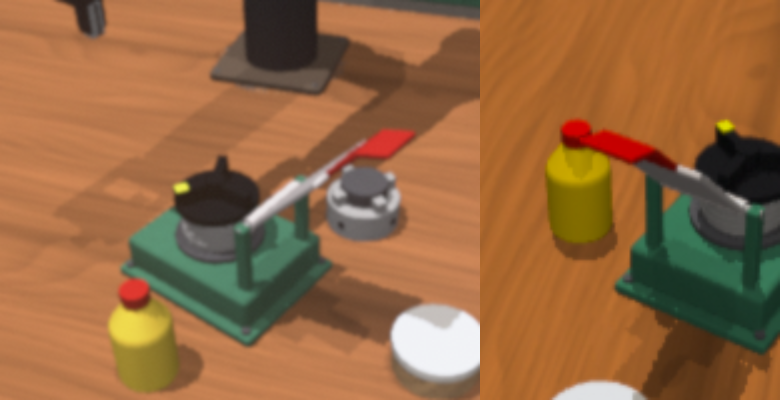

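```bash
python3 - <<'E'
from h import *
s=observe(); print(s["time"],s["wrist_force"]); print(job_done())
E
```

```text
22.525 [ 0.8458 -0.2386  0.0056]
the job is handed in; nothing more can be done
None
```

I opened the breather in the order asked and handed the job in at 22.5 s of the 66 s allowed.

- **Tab:** I lifted it by the red lip with the closed fingertip and carried it over to its stop. After I let go, all three cameras put it at about 131–132° (2.3 rad). The last pictures still show it folded back.
- **Cap:** I pushed one unmarked rib round anticlockwise, taking 1.2 mm steps near the end. The stop showed when each step moved the finger only about a third as far. The side force also climbed from a steady 6–7 N to 16.5 N. The moment on the cap at its highest was about 0.45 N m, against the 1 N m limit. I then backed off and withdrew.
- **Amount turned:** The yellow rib ended at about 238°, having started near 10°. That is roughly 4.0 rad, inside the stated 3.3 to 4.2 rad, though the cameras' readings of the final angle spread from 233° to 243°.
- **Felt stop versus force:** The last steps before I stopped moved the rib about 3°. Were that all neck twist, the moment would be nearer 0.8 N m than the 0.45 N m I measured. Either figure is below the limit.
- **Bystanders:** The chuck, box and bottle read where they stood at the start, within the few millimetres the measurement allows. The gripper was clear of everything, with wrist force near zero.

No check failed.

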